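# Seat the slicing disc and close the hold-down clamp

### The arm

A 7-joint arm with a two-finger parallel gripper is mounted at the origin on a cart in front of the work surface, level with it; the furniture and walls round the work are solid. World frame = base frame: x ahead of the robot, y to its left, z up, the work surface at z = 0. Lengths are in m, angles in degrees, forces in N, time in s.
With the tool pointing down it reaches from about 0.35 to 0.775 m from the base axis. Payload 3.1 kg.
Tool frame: the origin (TCP) lies on the centre line of the jaws, within the pads' length; the fingertips stand 17 mm ahead of it and the grasp point (between the pads) lies 2 mm behind it (robot.tip_reach is the distance from the TCP to the fingertips, in m); z points along the fingers, y is the line along which they close (so a half turn about z gives the same grasp; the last joint's range is limited). The gripper opens to 85 mm and grips with 20 to 120 N. Pads are 22 mm wide; open, the fingers measure 114 mm over their backs; the gripper's body (76 mm by 85 mm) begins 54 mm behind the grasp point. The pads swing forward as they close: fully open they stand 13 mm farther back than shut.
Start: joints at [68.199, 17.813, 0.802, 86.603, -0.252, 75.585, -1.558], TCP at [0.183, -0.519, 0.248] pointing down, gripper open.
Joint ranges: [-154.91, 154.91], [-16.99, 109.72], [-72.82, 74.43], [7.12, 147.25], [-82.49, 262.49], [11.32, 116.49], [-174.64, 174.64]. Speed limits (degrees/s): [159.86, 159.86, 180, 180, 180, 180, 180].

### API

Orientations are given as [roll, pitch, yaw] about the fixed x, y, z axes, in that order (R = Rz(yaw) Ry(pitch) Rx(roll)).
In Python, from station import robot, fingers, vision, workorder, recognise gives the robot as it stands. Calls block until the motion is done:
- robot.move_to(position, orientation): joint-space move of the TCP to a pose.
- robot.line_to(position, orientation=None, velocity=0.15, f_stop=None): straight line of the TCP; orientation=None keeps the orientation; velocity is the mean speed in m/s. With f_stop (N) it stops when the force on the tool has changed by that much, and returns True; else False.
- robot.move_j(angles): joint-space move.
- fingers.gripper_to(opening, force=None): opening from 0.0 (shut) to 1.0 (fully open); force is the grip in N (None keeps the last); returns when the fingers have stopped.
- robot.pause(seconds).
- robot.inverse_kinematics(position, orientation): joint angles nearest the present ones, or None.
- vision.grab_frame(name): name is "side" or "top"; returns the picture (420x560x3 uint8, red, green, blue); there is no depth.
- vision.calibration(name): a dict with "mtx" (3x3 intrinsics, pixels), "extrinsics" (4x4, takes a point from world to camera coordinates). Camera axes: x right, y up, looking along -z (the intrinsics and any distortion apply to the point x, -y, -z); pixel columns grow to the right and rows downward; lengths in m; the calibration is good to about 2 mm. A picture is of the moment at which its call begins. calibration takes no time and is no camera call.
A pose or a line that the arm cannot do raises robot.PlanningError and nothing moves.
- workorder.close_job(): hands the job in; it is judged then, once.
Trained networks look in the newest picture that a camera, given by its name, has taken for a name from the list of things; names that differ only in an ending like _2 or _b are one class to them, and where a whole thing is asked for, a point or a joint stands for the part that bears it (a point fixed in the world has none). Each returns a list of dicts, best first, with "p" (0 to 1); they miss things now and then, are a little off and sometimes report something else, mostly with a low value. They report only what shows in the picture. A call takes as long as a camera call. They do not tell look-alikes from the thing itself.
- recognise(label, camera): "rect" ([centre column, centre row, width, height] in pixels, round what is visible of it).
Readings, each from a call of its own:
- robot.current_time_s(): time.
- robot.current_joint_positions(): joint angles.
- robot.current_dq(): joint speeds.
- robot.current_joint_torque(): joint torques, N m.
- robot.current_tool_pos(): TCP position.
- robot.current_eef_rot(): TCP orientation.
- robot.current_contact_force(): force on the tool from outside, world axes, zero at the start.
- robot.current_torque(): the same for the moment, N m.
- robot.current_finger_gap(): opening from 0.0 (shut) to 1.0 (fully open).
- robot.current_gripper_force(): force on a finger pad.
Only numpy, scipy, OpenCV 4.12 (cv2) and the standard library are available. Lean on these libraries where they do the work, as an engineer would, in place of code of your own. Each camera call takes 0.05 s, during which the arm holds its last target. There are 200 camera calls.

### The job

Fit the slicing disc into the round well of the slicer, turning it by feel until it drops fully home over the drive block, and only then swing the hinged clamp over and close it fully over the disc's grip. Be gentle: do not lean hard on the disc or the clamp, and leave the tin, the jar and the salt shaker where they are.

Things in the scene. Friction and masses are not known exactly. Their poses are not given: they have to be found in the camera images.
- disc: slicing disc, loose, about 0.22 kg: steel, 100 mm across, 14 mm thick, with a black bar grip on top (46 mm along its x, 16 mm wide along y, from 14 to 44 mm above the underside). Origin: centre of the underside, z up. Underneath is a blind square socket, 31 mm wide, 9 mm deep, sides along the disc's x and y. Starts lying on the worktop right of the slicer, socket down.
- slicer: slicer drive base, fixed metal box 150x150x62 mm; origin: centre of its foot at worktop level, z up; small knob on its -x front; the clamp's hinge bracket (111 mm high, out to 121 mm from the centre) is on its +y side. In its top is a round well, 106 mm wide, 12 mm deep. Out of angle, the disc rests level on the drive block in the well, 8 mm too high; turned under a push of a few N it drops home.
- well_seat (a point): centre of the well's floor, 50 mm above the worktop, axes as the slicer's: the disc's origin must come here. The square drive block stands here, 28 mm wide, 8 mm high (1.5 mm play a side in the disc's socket). It is stiffly geared (turns only above 0.18 N m), at an angle that differs each time and is not measured; the disc fits in any of four quarter turns, within about 0.1 rad.
- clamp (a joint): clamp angle (rad): 0 = closed, level, against its stop, its rubber pad 1 mm above the grip of a fully seated disc; grows as it opens up and over to the slicer's +y side; 1.57 is upright; stop at 1.95; starts open. Stiff hinge: it stays where left and takes about 2 N at the bar to move. With the disc not seated it stops at about 0.06.
- clamp_hinge (a point): midpoint of the clamp's hinge axis, which runs along the slicer's x, 110 mm to its +y side and 104 mm above the worktop; axes as the slicer's.
- clamp_bar (a point): centre of the black round bar (14 mm thick, 70 mm long, parallel to the hinge) across the free end of the clamp, 183 mm from the hinge. The clamp's flat metal arm is 24 mm wide and 10 mm thick. Closed, the bar lies 107 mm above the worktop, 73 mm to the -y side of the slicer's centre.
- tin_fish: bystander: flat round food tin, 86 mm across, 40 mm high, origin at the centre of its underside
- jar_jam: bystander: glass jar with white lid, 68 mm across, 84 mm high, origin at the centre of its underside
- salt_shaker: bystander: glass shaker with grey top, 44 mm across, 90 mm high, origin at the centre of its underside
Not all that is in view belongs to the job. What is meant by the disc is not green, and is the smaller of those in its own colour.

How it is judged (in metres and radians):
On the way:
1. the disc is fully down on the well's floor, over the drive block, while the clamp is still open (z of disc in the frame of well_seat below 0.0025 m and horizontal distance between disc and well_seat below 0.004 m and angle between disc's own z axis and vertical below 0.04 rad and value of joint clamp above 0.8 rad), for 0.2 s.
At the end, for the whole second after the job is handed in: The disc lies at rest and level (within 0.04 rad) in the well, its underside within 2.5 mm of the well's floor and its centre within 4 mm of the well's centre, and the clamp is closed over it (below 0.035 rad) (z of disc in the frame of well_seat below 0.0025 m and horizontal distance between disc and well_seat below 0.004 m and angle between disc's own z axis and vertical below 0.04 rad and value of joint clamp below 0.035 rad and linear speed of disc below 0.02 m/s); the robot touches nothing.
It fails at once if the disc is pressed against the slicer or its clamp with more than 50 N (contact force between disc and slicer above 50 N).
It fails at once if the tin is shifted by more than 25 mm (distance of tin_fish from where it was at the start of the episode above 0.025 m).
It fails at once if the jar is shifted by more than 25 mm (distance of jar_jam from where it was at the start of the episode above 0.025 m).
It fails at once if the salt shaker is shifted by more than 25 mm (distance of salt_shaker from where it was at the start of the episode above 0.025 m).
It also fails if it takes over 72 s, if anything falls off the work surface, if the arm or the gripper's body presses on something with over 40 N, if the wrist force passes 120 N, or if a joint passes its speed limit or range.

## Working session

There is one attempt and no reset: what is moved stays moved. The work goes in short steps, each a Python script; the robot and the scene stay as the last script left them, time stands still between calls to the robot, and variables do not carry over. Pictures are saved under pics/ and viewed, at most 10 in all, crops included, and the job is handed in when it is done.

```bash
mkdir -p pics
python3 - <<'E'
from station import robot, fingers, vision, workorder, recognise
import cv2,numpy as np
for c in("top","side"):
    im=vision.grab_frame(c); cv2.imwrite(f"pics/{c}0.png",im[...,::-1])
    K=vision.calibration(c); print(c,K["mtx"].round(1).tolist(),K["extrinsics"].round(3).tolist(),K.keys())
    for l in("disc","slicer","clamp","clamp_bar","tin_fish","jar_jam","salt_shaker"):
        print(l,[(round(d["p"],2),np.round(d["rect"]).tolist()) for d in recognise(l,c)])
print(robot.current_time_s(),robot.current_eef_rot())
E
```

```text
top [[463.6, 0.0, 287.9], [0.0, 463.6, 206.9], [0.0, 0.0, 1.0]] [[0.006, -1.0, -0.015, 0.049], [0.993, 0.004, 0.12, -0.547], [-0.12, -0.016, 0.993, -1.547], [0.0, 0.0, 0.0, 1.0]] dict_keys(['mtx', 'extrinsics'])
disc [(0.98, [416.0, 229.0, 31.0, 31.0]), (0.79, [369.0, 224.0, 32.0, 29.0])]
slicer [(0.88, [227.0, 219.0, 79.0, 56.0])]
clamp [(0.77, [200.0, 219.0, 26.0, 23.0])]
clamp_bar [(0.5, [198.0, 219.0, 24.0, 23.0])]
tin_fish [(0.8, [201.0, 190.0, 26.0, 26.0])]
jar_jam [(0.63, [163.0, 193.0, 22.0, 23.0])]
salt_shaker [(0.44, [418.0, 197.0, 16.0, 15.0])]
side [[502.4, 0.0, 273.6], [0.0, 502.4, 212.5], [0.0, 0.0, 1.0]] [[0.969, -0.246, -0.02, -0.532], [0.126, 0.423, 0.897, -0.18], [-0.212, -0.872, 0.441, -1.536], [0.0, 0.0, 0.0, 1.0]] dict_keys(['mtx', 'extrinsics'])
disc [(0.81, [283.0, 318.0, 38.0, 33.0]), (0.66, [274.0, 284.0, 36.0, 26.0]), (0.65, [271.0, 254.0, 44.0, 33.0])]
slicer [(0.67, [247.0, 185.0, 55.0, 98.0]), (0.28, [258.0, 179.0, 15.0, 27.0])]
clamp [(0.91, [232.0, 159.0, 20.0, 48.0])]
clamp_bar [(0.93, [234.0, 158.0, 18.0, 54.0]), (0.4, [257.0, 180.0, 17.0, 26.0])]
tin_fish [(0.69, [266.0, 193.0, 20.0, 17.0])]
jar_jam [(0.9, [256.0, 178.0, 16.0, 24.0]), (0.54, [250.0, 182.0, 56.0, 102.0])]
salt_shaker [(0.65, [319.0, 301.0, 18.0, 35.0])]
0.8 [1.79995201e+02 8.81513320e-04 1.94149031e+01]
```

Run:
```python
import cv2,numpy as np
t=cv2.imread("pics/top0.png")[130:290,130:450]; s=cv2.imread("pics/side0.png")[100:360,180:370]
cv2.imwrite("pics/t1.png",cv2.resize(t,None,fx=2.5,fy=2.5,interpolation=2)); cv2.imwrite("pics/s1.png",cv2.resize(s,None,fx=2.3,fy=2.3,interpolation=2))
```

```text
(no output)
```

View pics/t1.png

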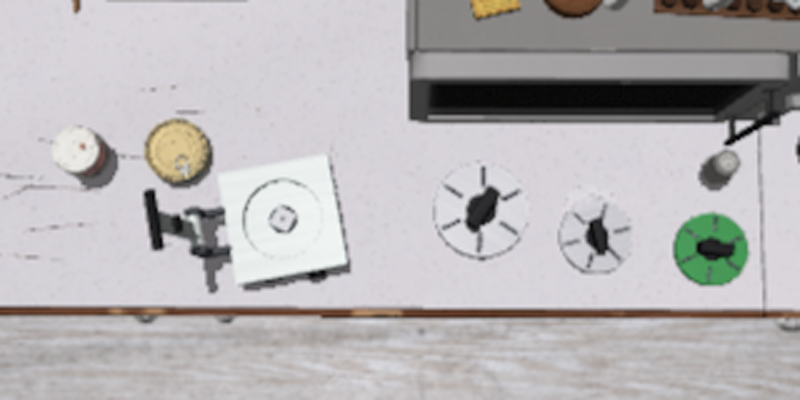

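View pics/s1.png

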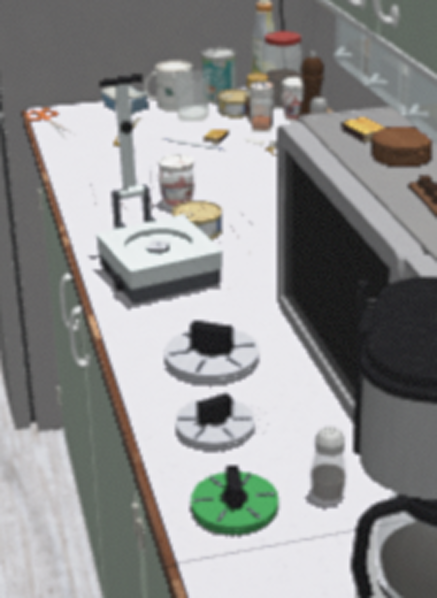

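The top view shows the target (smaller grey disc) at about full-image pixel (369,224). The larger grey one at (322,213) and the green one at (414,229) are decoys. The slicer's well is at about (243,217), and the clamp is open to the left. Next I'll enlarge these for sub-pixel measurement.

Run:
```python
import cv2,numpy as np
I=cv2.imread("pics/top0.png")
a=cv2.resize(I[185:251,180:280],None,fx=8,fy=8,interpolation=2)[:,:]
cv2.imwrite("pics/sl.png",a)
S=cv2.imread("pics/side0.png")
b=cv2.resize(I[199:249,344:394],None,fx=8,fy=8,interpolation=2)
c=cv2.resize(S[262:302,250:300],None,fx=8,fy=8,interpolation=2)
c=cv2.copyMakeBorder(c,0,80,0,0,0)
cv2.imwrite("pics/di.png",np.hstack([b,c]))
```

```text
(no output)
```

View pics/sl.png

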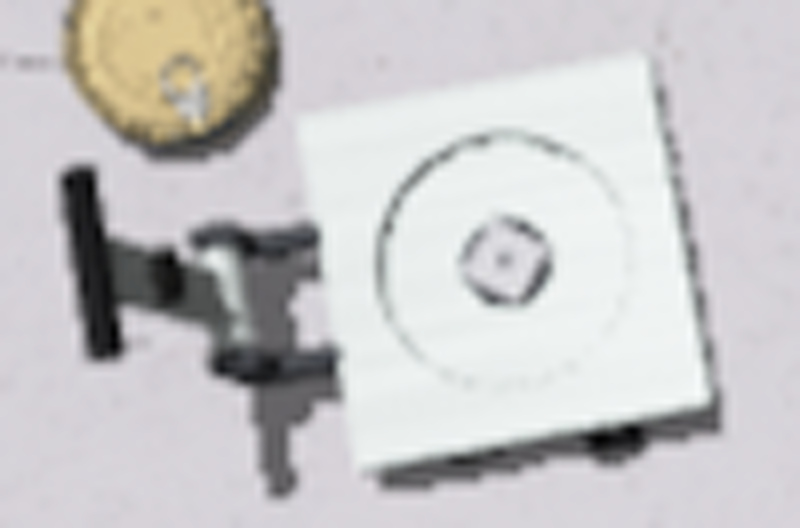

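View pics/di.png

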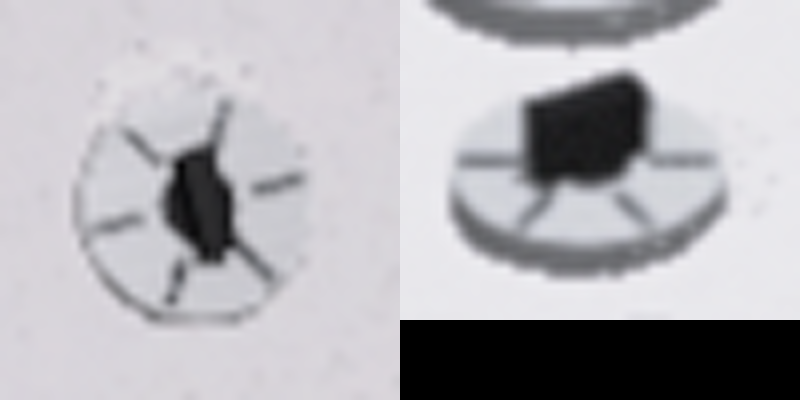

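Slicer top corners in the 8x crop are about (297,115), (648,52), (712,404) and (362,470), with the well rim centred on (506,260). The drive block shows as a diamond, at roughly 45° to the world axes. The disc's spokes centre at about (198,204) in its crop. I'll turn these into poses.

```bash
cat > h.py <<'E'
from station import robot, fingers, vision, workorder, recognise
import cv2,numpy as np
def ray(c,u,v,z):
    k=vision.calibration(c);K=k["mtx"];E=k["extrinsics"];R=E[:3,:3];t=E[:3,3]
    d=np.array([(u-K[0,2])/K[0,0],-(v-K[1,2])/K[1,1],-1]);C=-R.T@t;w=R.T@d
    return C+w*(z-C[2])/w[2]
E
python3 - <<'E'
from h import *
f=lambda c,o,p,z:ray(c,(p[0]+.5)/8-.5+o[0],(p[1]+.5)/8-.5+o[1],z)[:2]
T=lambda p,z:f("top",(180,185),p,z)
P=np.array([T(p,.062) for p in((297,115),(648,52),(712,404),(362,470))])
print("corners",P.round(4).tolist(),"mean",P.mean(0))
for a in range(4):
    d=P[(a+1)%4]-P[a]; print(np.linalg.norm(d).round(4),np.degrees(np.arctan2(d[1],d[0])).round(1))
print("well",T((506,260),.062),"block",T((508,260),.058))
print("blk corners",[np.degrees(np.arctan2(*(T(p,.058)-T((507,261),.058))[::-1])).round(1) for p in((510,307),(460,265),(503,215),(552,262))])
D=lambda p,z:f("top",(344,199),p,z)
S=lambda p,z:f("side",(250,262),(p[0]-400,p[1]),z)
for a,b in(((125,130),(272,280)),((228,100),(172,303)),((303,180),(92,230))):
    A,B=D(a,.014),D(b,.014);d=A-B;print("spoke",(A+B)/2,np.linalg.norm(d),np.degrees(np.arctan2(d[1],d[0])))
a,b=((460,160),(715,159));A,B=S(a,.014),S(b,.014);d=A-B;print("side spoke",(A+B)/2,np.linalg.norm(d),np.degrees(np.arctan2(d[1],d[0])))
print("edges side", S((450,165),.014),S((728,165),.014),"mid",(S((450,165),.014)+S((728,165),.014))/2,"bottom",S((587,245),.014),S((587,275),0))
print("grip top side",S((525,103),.044),S((645,80),.044)); print("grip top top",D((195,148),.044),D((212,262),.044))
print("bracket/clamp bar",T((78,170),.25),T((105,355),.25))
for n,p,z in(("tin",(172,65),.04),):print(n,T(p,z))
for n,p,z in(("jar",(163,193),.084),("salt",(418,195),.09)):print(n,ray("top",*p,z)[:2])
E
```

```text
corners [[0.5693, 0.2904], [0.5965, 0.1432], [0.4487, 0.1147], [0.4206, 0.2598]] mean [0.50879715 0.20202988]
0.1497 -79.5
0.1505 -169.1
0.1478 101.0
0.1518 11.6
well [0.50846421 0.20144474] block [0.50886003 0.20106117]
blk corners [np.float64(-175.3), np.float64(95.1), np.float64(5.9), np.float64(-91.0)]
spoke [ 0.49053577 -0.22417613] 0.08905828421829758 43.94345879817148
spoke [ 0.49209191 -0.22496359] 0.09085326506223665 -16.12523699271973
spoke [ 0.49045043 -0.22385007] 0.09302982054612742 -76.40806274833916
side spoke [ 0.49158868 -0.21940932] 0.09157331558439236 164.4543659184478
edges side [ 0.44333182 -0.20925665] [ 0.53913373 -0.23661625] mid [ 0.49123277 -0.22293645] bottom [ 0.4785772  -0.27038092] [ 0.47876465 -0.26845778]
grip top side [ 0.46872722 -0.22229934] [ 0.51337522 -0.21963188]
grip top top [ 0.51198273 -0.21842066] [ 0.4639961  -0.22481129]
bracket/clamp bar [0.52267671 0.33856242] [0.4544693  0.32651023]
tin [0.59366463 0.3482366 ]
jar [0.58553648 0.46601768]
salt [ 0.58080987 -0.37608296]
```

```bash
cat >> h.py <<'E'
def q(y): return [180,0,y]
W=np.array([.5086,.2018])
def st(s=""): print(s,"t",round(robot.current_time_s(),1),"p",robot.current_tool_pos().round(4) if hasattr(robot.current_tool_pos(),'round') else robot.current_tool_pos(),"rpy",np.round(robot.current_eef_rot(),1),"F",np.round(robot.current_contact_force(),1),"M",np.round(robot.current_torque(),2),"gap",round(robot.current_finger_gap(),3),"gf",np.round(robot.current_gripper_force(),1))
E
python3 - <<'E'
from h import *
for p,y in(((.491,-.223,.04),12),((*W,.1),12),((*W,.1),49),((*W,.1),-41),((*W,.2),49)):
    print(p,y,np.round(robot.inverse_kinematics(list(p),q(y)),0).tolist() if robot.inverse_kinematics(list(p),q(y)) is not None else None)
fingers.gripper_to(.6)
robot.move_to([.491,-.223,.12],q(12)); robot.line_to([.491,-.223,.037],f_stop=8); st("down")
fingers.gripper_to(0,30); robot.pause(.2); st("grip")
robot.line_to([.491,-.223,.16],velocity=.2); st("lift")
im=vision.grab_frame("side"); cv2.imwrite("pics/g.png",cv2.resize(im[150:330,180:380],None,fx=3,fy=3,interpolation=2)[...,::-1])
E
```

```text
(0.491, -0.223, 0.04) 12 [33.0, 29.0, -14.0, 103.0, 9.0, 49.0, -63.0]
(np.float64(0.5086), np.float64(0.2018), 0.1) 12 [10.0, 33.0, -48.0, 97.0, 27.0, 62.0, -124.0]
(np.float64(0.5086), np.float64(0.2018), 0.1) 49 [17.0, 38.0, -59.0, 97.0, 36.0, 66.0, -94.0]
(np.float64(0.5086), np.float64(0.2018), 0.1) -41 [-61.0, 34.0, 54.0, 100.0, -30.0, 62.0, -128.0]
(np.float64(0.5086), np.float64(0.2018), 0.2) 49 [19.0, 32.0, -63.0, 90.0, 29.0, 76.0, -89.0]
down t 3.6 p [ 0.4916 -0.2237  0.0377] rpy [ 1.799e+02 -1.000e-01  1.200e+01] F [ 0.1 -0.1  0.6] M [-0.01  0.    0.02] gap 0.598 gf 0.0
grip t 4.2 p [ 0.492  -0.2235  0.0382] rpy [ 1.799e+02 -1.000e-01  1.200e+01] F [-0.4  0.   5.7] M [ 0.01  0.08 -0.01] gap 0.179 gf 31.7
lift t 5.0 p [ 0.4896 -0.2225  0.1583] rpy [-179.9    0.2   12. ] F [-0.5  0.6 -2.5] M [ 0.02  0.04 -0.04] gap 0.183 gf 30.6
```

View pics/g.png

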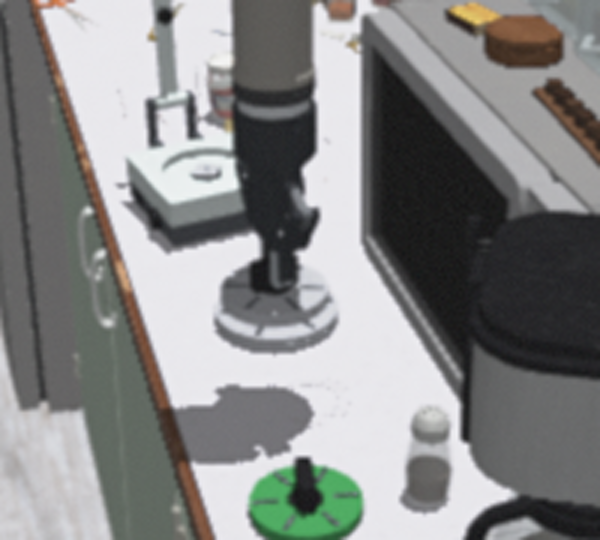

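The disc is held level. Next I'll carry it over the well at the estimated block angle and feel downward.

```bash
cat >> h.py <<'E'
def go(xy,z,y,v=.1,f=None): return robot.line_to([xy[0],xy[1],z],q(y),velocity=v,f_stop=f)
E
python3 - <<'E'
from h import *
go(W,.16,49,.25); robot.pause(.2); st("hover")
e=W-np.array(robot.current_tool_pos())[:2]; print("err",e)
go(W+e,.115,49,.1); st("above")
print(go(W+e,.085,49,.03,5)); st("contact")
im=vision.grab_frame("side"); cv2.imwrite("pics/c.png",cv2.resize(im[100:250,190:340],None,fx=4,fy=4,interpolation=2)[...,::-1])
E
```

```text
hover t 7.0 p [0.5088 0.2007 0.16  ] rpy [180.    0.   48.9] F [ 0.8 -0.1 -1.3] M [ 0.03  0.02 -0.05] gap 0.18 gf 30.6
err [-0.00023654  0.00106296]
above t 7.7 p [0.5086 0.2031 0.1152] rpy [180.  -0.  49.] F [ 0.6 -0.7 -2.2] M [-0.02 -0.    0.02] gap 0.183 gf 30.6
True
contact t 8.3 p [0.5083 0.2028 0.0961] rpy [180.   0.  49.] F [-0.7 -0.7  4.5] M [-0.06  0.08  0.07] gap 0.185 gf 31.5
```

View pics/c.png

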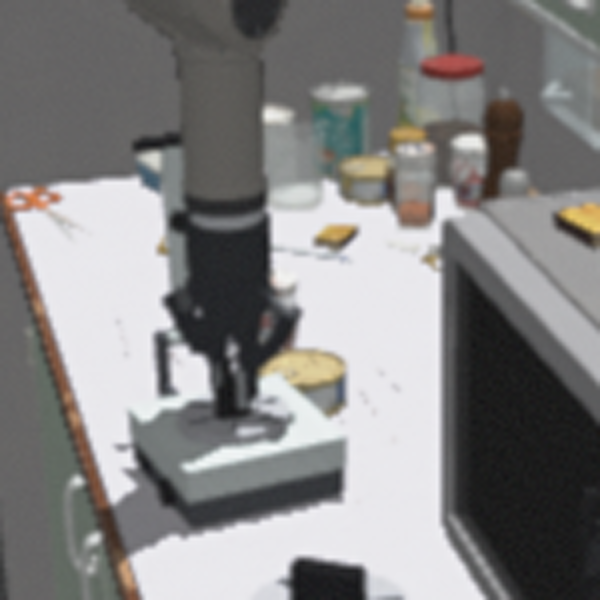

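The disc is in the well, resting on the block (TCP z 0.096 against 0.088 when home). Next is the turning search.

Run:
```python
from h import *
T=W+[.0000,-.0003]
for y in(49,53,57,45,41,37,33,61,65):
    go(T,.0955,y,.05,10)
    s=go(T,.086,y,.03,5); p=np.array(robot.current_tool_pos()); F=np.array(robot.current_contact_force())
    print(y,s,round(robot.current_time_s(),1),p.round(4),F.round(1),np.round(robot.current_torque(),2))
    if p[2]<.0915: print("IN"); break
    if abs(F[2])>20: break
st()
```

```text
49 True 8.8 [0.509  0.2024 0.096 ] [-1.  -0.6  6.4] [-0.14  0.34  0.  ]
53 True 9.3 [0.5092 0.2021 0.0959] [-1.  -0.7  5.5] [-0.05  0.33  0.03]
57 True 9.7 [0.5091 0.2023 0.0958] [-1.3 -0.4  7.2] [-0.09  0.37  0.07]
45 True 10.3 [0.5091 0.2019 0.096 ] [-2.2 -1.6  6. ] [-0.05  0.27 -0.02]
41 True 10.8 [0.509  0.2018 0.0961] [-2.4 -0.2  5.8] [-0.14  0.32 -0.01]
37 True 11.2 [0.509  0.2016 0.0961] [-1.4 -1.1  6.6] [-0.11  0.24 -0.01]
33 True 11.7 [0.509  0.2015 0.0961] [-2.1 -0.9  6.7] [-0.13  0.29  0.01]
61 True 12.5 [0.5096 0.2025 0.0955] [-0.5 -1.   5.3] [-0.02  0.21 -0.02]
65 True 13.0 [0.5089 0.2019 0.0959] [-1.2 -0.3  5.8] [-0.09  0.28 -0.04]
 t 13.0 p [0.5089 0.2019 0.0959] rpy [179.9   0.   64.9] F [-1.2 -0.3  5.8] M [-0.09  0.28 -0.04] gap 0.182 gf 31.8
```

Run:
```python
from h import *
T=W.copy()
go(T,.101,49,.08); robot.pause(.15); st("free")
for d in((0,0),(.002,0),(-.002,0),(0,.002),(0,-.002)):
    X=T+np.array(d); go(X,.0985,49,.05,8); s=go(X,.086,49,.03,5)
    print(d,s,round(robot.current_time_s(),1),np.round(robot.current_tool_pos(),4),np.round(robot.current_contact_force(),1),np.round(robot.current_torque(),2))
    if robot.current_tool_pos()[2]<.0915: print("IN"); break
```

```text
free t 13.6 p [0.5078 0.2007 0.1001] rpy [-180.     0.2   49. ] F [ 0.6 -0.  -1.9] M [-0.07 -0.02  0.01] gap 0.177 gf 30.6
(0, 0) True 14.1 [0.509  0.2022 0.0962] [-1.2 -0.8  4. ] [-0.03  0.17  0.  ]
(0.002, 0) True 14.6 [0.5106 0.2023 0.0961] [-1.2 -0.7  5.1] [-0.01  0.18  0.03]
(-0.002, 0) True 15.1 [0.5077 0.203  0.0968] [1.  0.7 2.7] [-0.02 -0.06 -0.08]
(0, 0.002) True 15.6 [0.5082 0.2034 0.0966] [-0.3 -0.4  3.7] [-0.06  0.13  0.02]
(0, -0.002) True 16.0 [0.5089 0.1997 0.0981] [-1.   0.5  6. ] [-0.26 -0.02 -0.02]
```

Pushing 2 mm towards -y hit the rim, so my centre estimate is off. I'll find the well's centre by touching its walls on all four sides.

Run:
```python
from h import *
c=W+[0,.001]; z=.0975
go(c,.101,49,.08); go(c,z,49,.05,6); st("in")
r={}
for n,d in(("+x",(1,0)),("-x",(-1,0)),("+y",(0,1)),("-y",(0,-1))):
    go(c,z,49,.05); F0=np.array(robot.current_contact_force())
    s=go(c+np.array(d)*.006,z,49,.02,4); p=np.array(robot.current_tool_pos()); r[n]=p
    print(n,s,p.round(4),np.round(np.array(robot.current_contact_force())-F0,1))
m=[(r["+x"][0]+r["-x"][0])/2,(r["+y"][1]+r["-y"][1])/2]; print("centre",np.round(m,4))
go(m,z,49,.05); robot.pause(.1); st("c"); print(go(m,.086,49,.03,5)); st("down")
```

```text
in t 16.5 p [0.5083 0.2027 0.0969] rpy [-180.    0.   49.] F [ 0.  -0.1 -2.5] M [ 0.17 -0.08  0.04] gap 0.183 gf 30.9
+x True [0.5118 0.2035 0.0965] [-0.2  1.   4.5]
-x True [0.5058 0.2023 0.0975] [ 1.7 -0.7  2.8]
+y False [0.5085 0.2082 0.0971] [-0.3 -1.4 -0.4]
-y True [0.5082 0.2003 0.0977] [1.3 1.1 5.3]
centre [0.5088 0.2042]
c t 19.2 p [0.5082 0.2039 0.0968] rpy [-1.8e+02  1.0e-01  4.9e+01] F [ 0.5  0.8 -2.4] M [ 0.02  0.02 -0.  ] gap 0.179 gf 30.9
True
down t 19.4 p [0.5084 0.2039 0.0965] rpy [-1.8e+02  1.0e-01  4.9e+01] F [-0.5 -0.4  4.7] M [-0.01  0.05  0.  ] gap 0.179 gf 31.9
```

Run:
```python
from h import *
T=np.array([.5087,.2045])
for y in(49,53,57,45,41,37,33):
    go(T,.0957,y,.05,10)
    s=go(T,.086,y,.03,5); p=np.array(robot.current_tool_pos()); F=np.array(robot.current_contact_force())
    print(y,s,round(robot.current_time_s(),1),p.round(4),F.round(1),np.round(robot.current_torque(),2))
    if p[2]<.0925: print("IN"); break
    if abs(F[2])>20: break
st()
```

```text
49 True 19.9 [0.5092 0.2046 0.0962] [-1.3 -1.6  6.9] [-0.17  0.34 -0.01]
53 True 20.4 [0.5096 0.2047 0.0961] [-1.5 -0.1  6.3] [-0.15  0.27  0.05]
57 True 20.8 [0.5095 0.205  0.0956] [-1.1 -1.   6.9] [-0.13  0.16  0.02]
45 True 21.4 [0.5092 0.2062 0.096 ] [-2.4 -0.6  5.9] [-0.07  0.19  0.01]
41 True 21.8 [0.5092 0.2057 0.0961] [-1.  -0.3  6.5] [-0.11  0.18  0.01]
37 True 22.3 [0.5094 0.206  0.0962] [-0.6 -0.9  5.3] [-0.04  0.12 -0.04]
33 True 22.8 [0.5094 0.2059 0.0962] [-1.9 -1.   7.1] [-0.14  0.26  0.02]
 t 22.8 p [0.5094 0.2059 0.0962] rpy [-1.80e+02 -1.00e-01  3.31e+01] F [-1.9 -1.   7.1] M [-0.14  0.26  0.02] gap 0.177 gf 32.1
```

At 57–61° the disc sat slightly lower in both passes, so I'll search there with small xy shifts.

Run:
```python
from h import *
T=np.array([.5083,.2042]); done=False
go(T,.0975,59,.06)
for y in(60,57,63):
    for d in((0,0),(-.0012,0),(.0012,0),(0,.0015),(0,-.0015)):
        X=T+np.array(d)
        go(X,.0965,y,.05,10); s=go(X,.086,y,.03,6); p=np.array(robot.current_tool_pos()); F=np.array(robot.current_contact_force())
        print(y,d,s,round(robot.current_time_s(),1),p.round(4),F.round(1),np.round(robot.current_torque(),2))
        if p[2]<.0925 or abs(F[2])>20: done=True;break
    if done: print("IN?");break
    if robot.current_time_s()>28: break
```

```text
60 (0, 0) True 23.8 [0.5078 0.2037 0.0965] [-0.2 -1.2  6. ] [-0.16  0.27 -0.01]
60 (-0.0012, 0) True 24.3 [0.5076 0.2038 0.0965] [-0.8 -0.5  4.9] [-0.18  0.22 -0.  ]
60 (0.0012, 0) True 24.7 [0.5087 0.2043 0.0962] [-1.9 -0.9  6.7] [-0.19  0.32 -0.02]
60 (0, 0.0015) True 25.3 [0.508  0.2051 0.0886] [-0.2 -0.7  0.2] [-0.03 -0.15 -0.03]
IN?
```

It dropped at yaw 60 to z=0.0886. I'll seat it gently and check.

Run:
```python
from h import *
p=np.array(robot.current_tool_pos())
print(go(p[:2],.0855,60,.02,6)); st("seat")
fingers.gripper_to(.45); robot.pause(.2); st("rel")
go(p[:2],.16,60,.2); go([.42,.0],.25,60,.3)
im=vision.grab_frame("side"); im2=vision.grab_frame("top")
a=cv2.resize(im[110:210,200:300],None,fx=4,fy=4,interpolation=2);b=cv2.resize(im2[180:255,180:280],None,fx=4,fy=4,interpolation=2)
cv2.imwrite("pics/d.png",np.hstack([a,cv2.copyMakeBorder(b,0,100,0,0,0)])[...,::-1]); st()
```

```text
True
seat t 25.5 p [0.5077 0.2046 0.0875] rpy [1.8e+02 1.0e-01 6.0e+01] F [-0.2  0.1  4.3] M [ 0.04 -0.04  0.08] gap 0.179 gf 32.1
rel t 26.1 p [0.5074 0.2042 0.0868] rpy [-180.     0.2   60. ] F [-0.1  0.2 -0.1] M [0.02 0.06 0.04] gap 0.444 gf 0.0
 t 27.6 p [0.4198 0.0018 0.2491] rpy [-179.9   -0.    60.2] F [ 0.   0.7 -0.9] M [ 0.02 -0.    0.01] gap 0.451 gf 0.0
```

View pics/d.png

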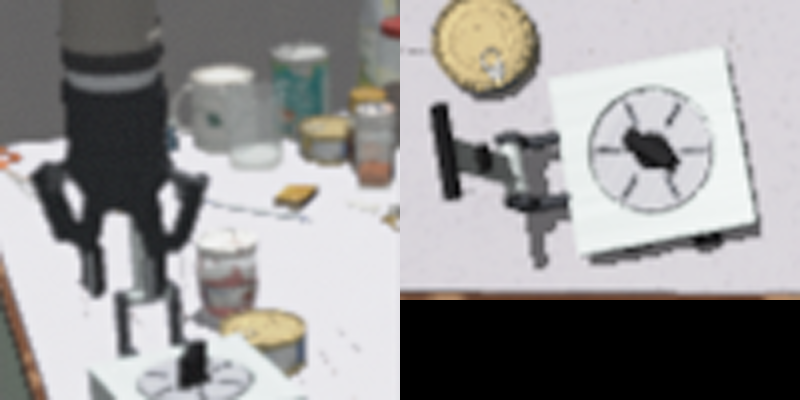

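The disc sits flush in the well with the clamp still open. Next I'll shut the fingers, push the clamp bar from behind along its arc, then finish from above.

```bash
cat >> h.py <<'E'
S=np.array([.508,.2035]); a=np.radians(11); uy=np.array([-np.sin(a),np.cos(a)])
tr=robot.tip_reach
def sl(y,tipz,v=.1,f=None):
    X=S+y*uy; return robot.line_to([X[0],X[1],tipz+tr],q(11),velocity=v,f_stop=f)
E
python3 - <<'E'
from h import *
fingers.gripper_to(0)
robot.line_to([.42,.05,.38],q(11),velocity=.3); sl(.185,.363,.3); st("behind")
print(sl(.185,.277,.15,6)); st("low")
for th in np.arange(1.65,.69,-.12):
    s,c=np.sin(th),np.cos(th)
    y=.110-.183*c+.0215*s; z=.106+.183*s+.007*c-.010*s
    r=sl(y,z,.1,15)
    print(round(th,2),r,round(robot.current_time_s(),1),np.round(robot.current_tool_pos(),4),np.round(robot.current_contact_force(),1))
    if r: break
im=vision.grab_frame("side"); cv2.imwrite("pics/e.png",cv2.resize(im[80:230,170:340],None,fx=4,fy=4,interpolation=2)[...,::-1])
E
```

```text
behind t 30.4 p [0.4732 0.3837 0.3801] rpy [179.9  -0.   10.9] F [-0.1 -0.9 -0.8] M [-0.04  0.05 -0.02] gap 0.002 gf 0.0
False
low t 31.1 p [0.4732 0.3849 0.2953] rpy [-1.80e+02 -1.00e-01  1.09e+01] F [-0.5 -0.4 -0.5] M [ 0.03  0.03 -0.03] gap -0.001 gf 0.0
1.65 False 31.6 [0.4802 0.3471 0.2955] [-0.5  0.   0.5]
1.53 False 32.0 [0.4844 0.3254 0.2961] [0.4 0.2 0.2]
1.41 False 32.4 [0.4887 0.3033 0.2947] [-0.9  0.2  0.2]
1.29 False 32.7 [0.4929 0.2816 0.291 ] [-0.3 -0.1  0.5]
1.17 False 33.1 [0.497  0.2604 0.2848] [ 0.9  0.7 -0.3]
1.05 False 33.5 [0.5009 0.2398 0.2763] [-0.4 -0.2 -0.3]
0.93 False 33.9 [0.5047 0.2202 0.2655] [ 0.9  0.3 -0.9]
0.81 False 34.2 [0.5082 0.2015 0.2525] [-0.6  0.2  0.5]
```

View pics/e.png

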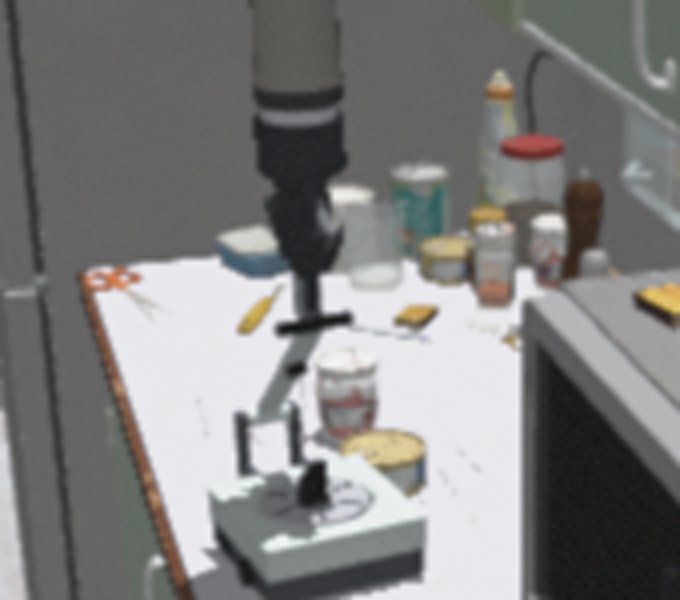

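The clamp is swinging over, with the bar just ahead of the fingertips and the forces low. I'll continue to closed.

Run:
```python
from h import *
for th in np.append(np.arange(.70,.12,-.1),.1):
    s,c=np.sin(th),np.cos(th)
    r=sl(.110-.183*c+.0215*s*min(1,s/.5),.106+.183*s+.007*c-.010*s,.1,12)
    print(round(th,2),r,np.round(robot.current_tool_pos(),4),np.round(robot.current_contact_force(),1))
    if r: break
else:
    r=sl(-.073,.104,.03,9); robot.pause(.2); st("end "+str(r))
```

```text
0.7 False [0.5111 0.1863 0.239 ] [-0.6  0.6  0.1]
0.6 False [0.5134 0.1743 0.2259] [-0.7 -0.4 -0.7]
0.5 False [0.5156 0.1629 0.2117] [-0.  -0.4  0. ]
0.4 False [0.5178 0.1516 0.1964] [-0.  -0.  -0.5]
0.3 False [0.5194 0.143  0.1804] [-0.7  0.3  0.6]
0.2 False [0.5206 0.1368 0.1639] [ 0.5 -0.   1.3]
0.1 False [0.5214 0.133  0.147 ] [ 0.8  1.1 -0.3]
end True t 37.5 p [0.5223 0.1323 0.1309] rpy [ 1.8e+02 -1.0e-01  1.1e+01] F [-1.1  0.2  6.9] M [-0.02  0.31 -0.03] gap 0.002 gf 3.4
```

Run:
```python
from h import *
sl(-.073,.25,.2); robot.line_to([.42,-.1,.3],velocity=.3)
im=vision.grab_frame("side"); im2=vision.grab_frame("top")
a=cv2.resize(im[130:230,200:300],None,fx=4,fy=4,interpolation=2);b=cv2.resize(im2[180:255,180:280],None,fx=4,fy=4,interpolation=2)
cv2.imwrite("pics/f.png",np.hstack([a,cv2.copyMakeBorder(b,0,100,0,0,0)])[...,::-1]); st()
```

```text
t 39.4 p [ 0.4204 -0.0979  0.2995] rpy [-179.9    0.    11.2] F [0.1 0.3 0.1] M [ 0.   -0.03  0.02] gap 0.002 gf 0.0
```

View pics/f.png

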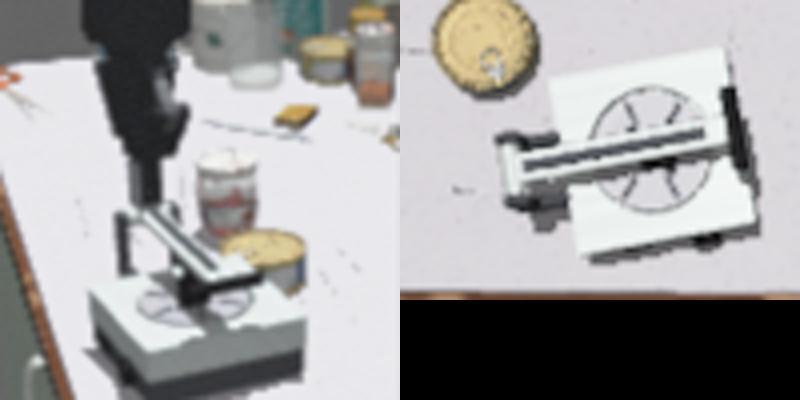

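The clamp lies level over the disc's grip, the disc is flush in the well, and the tin and jar are where they were. I'm handing the job in.

```bash
python3 -c "
from h import *
print(workorder.close_job())"
```

```text
the job is handed in; nothing more can be done
None
```

I seated the disc fully in the well over the drive block with the clamp still open, then closed the clamp level over its grip and handed the job in at about 39 s; the hand-in gave no verdict.

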